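# Feel along a bracket's curved edge with the burr stylus

### The arm

A 6-joint arm with a two-finger parallel gripper is mounted at the origin on the work surface. World frame = base frame: x ahead of the robot, y to its left, z up, the work surface at z = 0. Lengths are in m, angles in degrees, forces in N, time in s.
With the tool pointing down it reaches from about 0.3 to 0.75 m from the base axis. Payload 8.5 kg.
Tool frame: the origin (TCP) lies between the finger pads; the fingertips stand 19 mm ahead of it and the grasp point (between the pads) is the TCP; z points along the fingers, y is the direction in which the jaws open and shut (so a half turn about z gives the same grasp; the last joint's range is limited). The gripper opens to 85 mm and grips with 20 to 120 N. Pads are 22 mm wide; open, the fingers measure 114 mm over their backs; the gripper's body (76 mm by 85 mm) begins 54 mm behind the grasp point. The pads swing forward as they close: fully open they stand 13 mm farther back than shut.
Start: joints at [52.408, 21.807, 74.336, -0, 83.858, -12.336], TCP at [0.235, 0.497, 0.25] pointing down, gripper open.
Joint ranges: [-178.18, 178.18], [-50.72, 133.34], [12.68, 142.11], [-81.47, 261.47], [9.98, 163.14], [-165.26, 165.26]. Speed limits (degrees/s): [136.94, 136.94, 180, 180, 180, 180].

### API

Orientations are given as [roll, pitch, yaw] about the fixed x, y, z axes, in that order (R = Rz(yaw) Ry(pitch) Rx(roll)).
In Python, from bench import * gives the robot as it stands.
- The arm moves only by the tool drive_tool, never from a script. Its argument "rows" is a list of rows, each an object of numbers: "tx", "ty", "tz": the shift along the world's x, y, z in m; "wx", "wy", "wz": the turn, a rotation vector about the world's x, y, z in degrees. A call has 1 to 5 rows; each row shifts and turns the pose as measured when the row begins; what a row does not reach is not made up. A row lasts 1/10 s, in which the tool goes at most 50 mm and 8.59 degrees, less where a joint would pass 70% of its speed; a pose out of reach is approached as far as the arm can. A call is refused whole if a number of a shift passes 0.05 or a number of a turn 8.59, either way. A call with a gripper value outside its range is refused whole. "hand" is the finger opening in m, from 0 to 0.0854, set as the call begins (left out, the last holds). The fingers move at their own pace and stop on an object; "squeeze" is the grip in N (left out, the last holds). Time passes only in rows, so rows that do not move let the fingers close. It gives the time, the measured TCP pose, the force and the opening at its end, in the units of the state.
- sense(): the state, without advancing time (a new reading comes with each control period).
- read_camera(name): name is "scene" or "top"; returns (picture, depth): 420x560x3 uint8, red, green, blue; 420x560 float32, m along the optical axis (not along the pixel's ray), 0 where there is no reading.
- calibration(name): a dict with "fx", "fy", "cx", "cy" (pixels), "xyz" and "rotation" of the camera in the world. Camera axes: x right, y up, looking along -z (the intrinsics and any distortion apply to the point x, -y, -z); pixel columns grow to the right and rows downward; lengths in m; the calibration is good to about 2 mm. A picture is of the moment at which its call begins. calibration takes no time and is no camera call.
- sign_off(): hands the job in, once; it reports no verdict.
The state is a dict: "time": time; "qpos": joint angles; "qd": joint speeds; "joint_torque": joint torques, N m; "position": TCP position; "ee_rot": TCP orientation; "force": force on the tool from outside, world axes, zero at the start; "ft_torque": the same for the moment, N m; "width": finger opening in m.
Only numpy, scipy, OpenCV 4.12 (cv2) and the standard library are available. Lean on these libraries where they do the work, as an engineer would, in place of code of your own. Each camera call takes 0.05 s, during which the arm holds its last target.

### The job

Take the orange burr-check stylus out of its green stand and run its steel pin, held upright, along the curved front edge of the clamped steel bracket, from the green paint dab round the bulge and through the hollow to the red dab. Keep the pin touching the edge all the way, but lightly, as you would with a fingertip, never pressing hard (12 N would spoil the check). Then put the stylus back in its stand, seated and upright, and leave the other things on the bench where they are.

Things in the scene. Friction and masses are not known exactly. Their poses are not given: they have to be found in the camera images.
- stylus_grip (a point): Loose burr-check stylus, about 0.14 kg, upright in its stand. Point: centre of its orange square grip, 24 x 24 mm and 44 mm tall. Under the grip a dark collar 30 x 30 x 6 mm (its underside 28 mm below this point), under that a round steel pin, 10 mm diameter, 40 mm long, on the same axis, its end 68 mm below this point. z up the stylus; x, y square to the grip's faces.
- stylus_pin (a point): Point on the axis of the stylus's steel pin, 10 mm above the pin's end and 58 mm below the centre of the grip.
- stylus: The same stylus; origin at the centre of the pin's lower end, z up along the stylus.
- stand_seat (a point): Green fixed block 80 x 80 x 50 mm, the stylus's stand, with an upright square hole 19 x 19 mm through its middle. Point: centre of the hole's mouth on the top face, 50 mm above the bench. The pin hangs loosely in the hole and the collar rests on the top face; the seated grip centre is 28 mm above this point. x, y square to the block.
- fixture: Fixed clamping fixture (grey base 10 mm high) holding a flat steel bracket, about 85 x 140 mm, from 30 to 46 mm above the bench. Origin on the bench. x points from the curved edge back into the bracket, y along it, z up. The bracket was clamped by eye: really up to 7 mm nearer or farther along x than nominal and turned up to 4 degrees about the origin. It stays put when touched.
- bulge (a point): Nominal centre of the edge's bulge, mid-thickness (38 mm above the bench); at (0, 35) mm in the fixture's frame. The edge is an arc of radius 40 mm about it, facing -x, from the green dab to (-28.3, 6.7) mm, where it runs smoothly, facing -x turned 45 degrees towards -y, into the hollow.
- hollow (a point): Nominal centre of the edge's hollow, in free space in front of it, 38 mm above the bench; at (-53.0, -18.0) mm in the fixture's frame. The edge is a hollow arc of radius 35 mm about it, from (-28.3, 6.7) mm to just past the red dab.
- start (a point): Nominal point on the edge beside the green paint dab, at mid-thickness, 38 mm above the bench; at (-25.7, 65.6) mm in the fixture's frame. The edge there faces -x turned 50 degrees towards +y. The trace starts here.
- finish (a point): Nominal point on the edge beside the red paint dab, at mid-thickness, 38 mm above the bench; at (-24.4, -38.1) mm in the fixture's frame. The edge there faces -x turned 35 degrees towards +y. The trace ends here; a little farther the edge ends in a blunt horn.
- clamps (a point): Midway between the tops of two blue clamps, 60 mm above the bench (their bolts reach 66 mm), that hold the bracket from behind, all at fixture x above 25 mm. Blue supports under the bracket are all at fixture x above 0. In front of the edge nothing is higher than the 10 mm base.
- coupon: Bystander: loose T-shaped weld sample of steel, 90 x 60 mm foot, 53 mm high, origin under its centre. Leave alone.
- hammer: Bystander: loose hammer lying on the bench beyond the fixture. Leave alone.
- tin: Bystander: loose round tin 56 mm in diameter and 100 mm high, origin under its centre. Leave alone.

How it is judged:
By the outcome, as a careful person would: the job done as asked, in the order asked, and still so for the second after the job is handed in, with the robot touching nothing.
It also fails if it takes over 72 s, if anything falls off the work surface, if the arm or the gripper's body presses on something with over 40 N, if the wrist force passes 120 N, or if a joint passes its speed limit or range.

## Working session

There is one attempt and no reset: what is moved stays moved. The work goes in short steps, Python scripts to look and compute and a tool call to move; the robot and the scene stay as the last step left them, time stands still between calls to the robot, and variables do not carry over. Pictures are saved under pics/ and viewed, and the job is handed in when it is done.

Besides the shell and the picture viewer there is one more tool, called as a command line: name --argument value ..., lists and objects as JSON in quotes. drive_tool: Moves the arm, as the interface text tells. Its arguments: {"type":"object","properties":{"rows":{"type":"array"},"hand":{"type":"number"},"squeeze":{"type":"number"}},"required":["rows"]}

```bash
mkdir -p pics; ls
python3 - <<'E'
from bench import *
import cv2,numpy as np
for n in ("scene","top"):
    p,d=read_camera(n); cv2.imwrite(f"pics/{n}0.png",p[:,:,::-1]); np.save(f"pics/{n}0_d.npy",d)
    print(n,calibration(n))
print(sense())
E
```

```text
pics
scene {'fx': 513.1408254947833, 'fy': 513.1408254947833, 'cx': 283.8730816375421, 'cy': 209.18744026311742, 'xyz': array([ 1.27131151, -0.07628013,  0.7008393 ]), 'rotation': array([47.65098663,  0.69818423, 83.11592706])}
top {'fx': 522.0148944491444, 'fy': 522.0148944491444, 'cx': 276.9415190943271, 'cy': 200.62938505239612, 'xyz': array([ 0.40253515, -0.01825139,  1.1447595 ]), 'rotation': array([ 10.48132015,   0.40646216, -90.46362251])}
{'time': 0.1, 'qpos': array([ 5.24097184e+01,  2.18380377e+01,  7.43801381e+01, -1.44276918e-03,
        8.38582739e+01, -1.23332306e+01]), 'qd': array([ 0.12216461, -0.06129556, -0.11950673, -0.10989264,  0.0885487 ,
       -0.09216455]), 'joint_torque': array([ 3.24406479e-03, -4.49216437e+01, -2.31655276e+01, -2.52219543e-04,
        3.68780820e-03, -7.05642196e-05]), 'position': array([0.23450736, 0.49723065, 0.2497666 ]), 'ee_rot': array([-1.79925008e+02, -1.49282666e-02,  1.54743095e+02]), 'force': array([ 0.40461859, -0.01683839,  0.18215478]), 'ft_torque': array([ 0.00897186, -0.01385347,  0.01916455]), 'width': 0.085196054137226}
```

View pics/scene0.png

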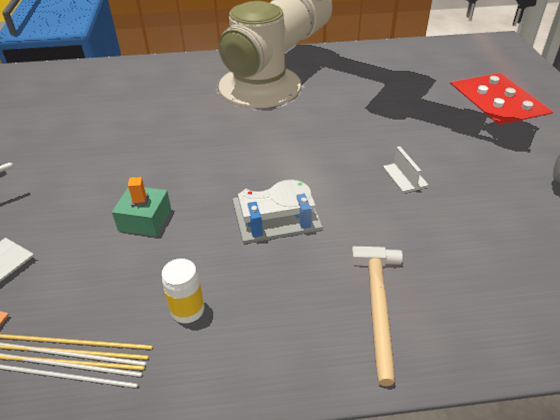

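View pics/top0.png

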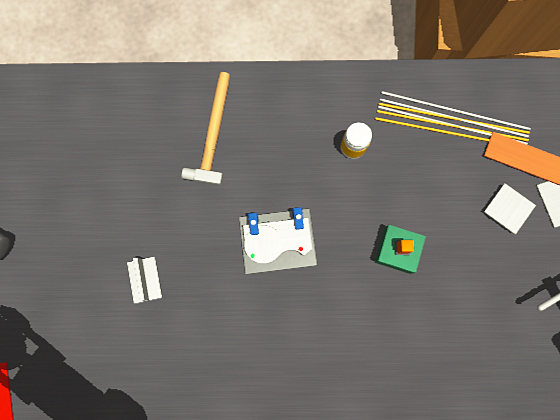

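The top view shows the stand with the stylus at about (402,248), and the fixture at about (278,242) with its curved edge facing down, which is world -x. The green dab is at (253,256) and the red dab at (300,249). The coupon, hammer and tin are all clear of these. Next I'll zoom in and measure.

```bash
cat > h.py <<'E'
import numpy as np, cv2
from scipy.spatial.transform import Rotation as Ro
from bench import *
def cam(n):
    c=calibration(n); return c,Ro.from_euler('xyz',c['rotation'],degrees=True).as_matrix(),np.array(c['xyz'])
def onplane(n,uv,z):
    c,R,o=cam(n); uv=np.atleast_2d(np.asarray(uv,float))
    d=np.stack([(uv[:,0]-c['cx'])/c['fx'],-(uv[:,1]-c['cy'])/c['fy'],-np.ones(len(uv))],1)@R.T
    return o+d*((z-o[2])/d[:,2])[:,None]
def proj(n,P):
    c,R,o=cam(n); p=(np.atleast_2d(P)-o)@R
    return np.stack([c['cx']+c['fx']*p[:,0]/-p[:,2],c['cy']+c['fy']*-p[:,1]/-p[:,2]],1)
def rays(n,uv):
    a=onplane(n,uv,0.0)[0]; c,R,o=cam(n); d=a-o; return o,d/np.linalg.norm(d)
E
python3 - <<'E'
from h import *
t=cv2.imread('pics/top0.png'); s=cv2.imread('pics/scene0.png')
cv2.imwrite('pics/tz1.png',cv2.resize(t[200:280,230:330],(800,640)[:1]+(600,) if 0 else (750,600),interpolation=cv2.INTER_CUBIC))
cv2.imwrite('pics/tz2.png',cv2.resize(t[210:290,360:440],(600,600),interpolation=cv2.INTER_CUBIC))
cv2.imwrite('pics/sz1.png',cv2.resize(s[170:245,225:325],(800,600),interpolation=cv2.INTER_CUBIC))
cv2.imwrite('pics/sz2.png',cv2.resize(s[165:245,100:190],(675,600),interpolation=cv2.INTER_CUBIC))
dt=np.load('pics/top0_d.npy')
# heights from depth
def pt(n,u,v,d):
    c,R,o=cam(n); z=d[v,u]; return o+R@np.array([(u-c['cx'])/c['fx']*z,-(v-c['cy'])/c['fy']*z,-z])
for u,v in [(404,247),(385,250),(410,262),(270,245),(290,240),(340,300),(253,225),(270,268)]: print((u,v),pt('top',u,v,dt).round(4))
E
```

```text
(404, 247) [ 0.4993 -0.2658  0.0993]
(385, 250) [ 0.4977 -0.2369  0.0528]
(410, 262) [ 0.4724 -0.2881  0.0507]
(270, 245) [0.5107 0.0033 0.0484]
(290, 240) [ 0.5208 -0.0389  0.0485]
(340, 300) [ 0.3956 -0.1462 -0.003 ]
(253, 225) [0.5512 0.0382 0.0646]
(270, 268) [0.4648 0.0043 0.0093]
```

View pics/tz1.png

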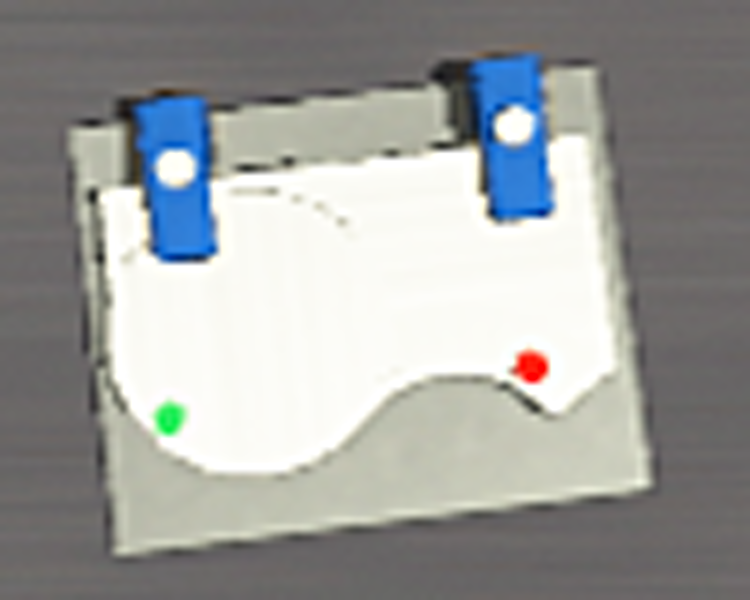

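View pics/tz2.png

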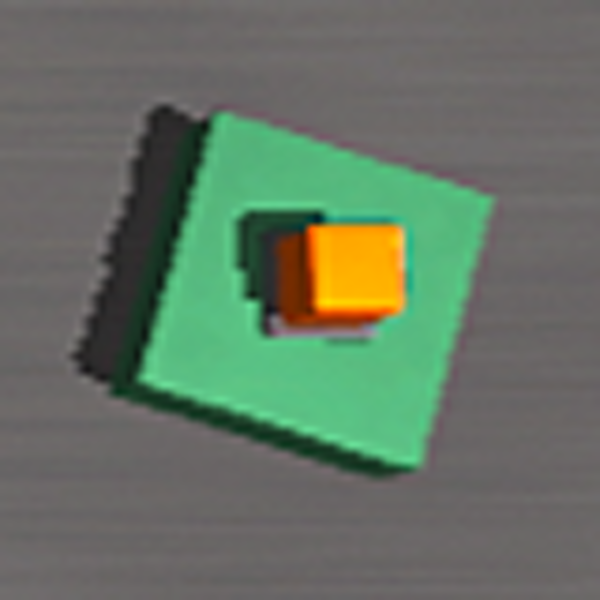

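View pics/sz2.png

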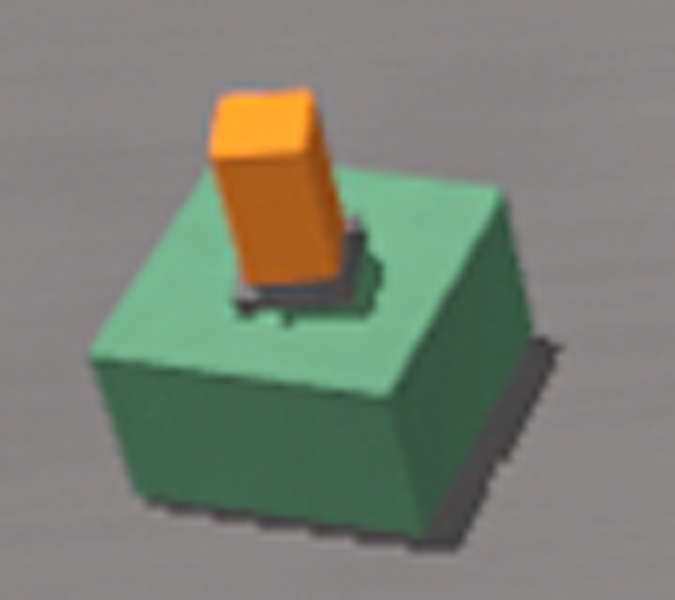

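View pics/sz1.png

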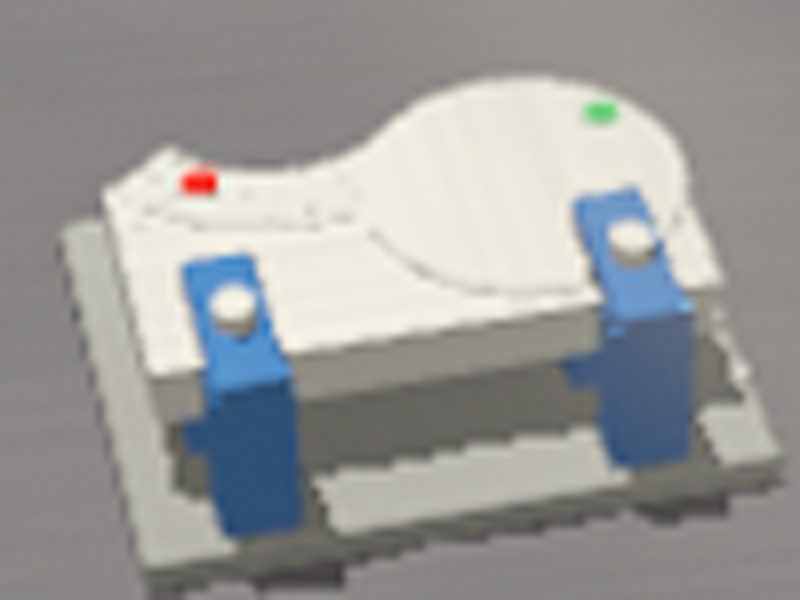

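```bash
cat > meas.py <<'E'
from h import *
def quad(m):
    cs,_=cv2.findContours(m.astype(np.uint8),cv2.RETR_EXTERNAL,cv2.CHAIN_APPROX_NONE)
    c=max(cs,key=cv2.contourArea); return c
t=cv2.imread('pics/top0.png'); hsv=cv2.cvtColor(t,cv2.COLOR_BGR2HSV)
def rect(name,m,z):
    c=quad(m)[:,0,:]; P=onplane('top',c,z)
    (cx,cy),(w,h),a=cv2.minAreaRect(P[:,:2].astype(np.float32)*1000)
    print(name,'n',m.sum(),'c',round(cx,1),round(cy,1),'size',round(w,1),round(h,1),'ang',round(a,1))
H,S,V=[hsv[:,:,i].astype(int) for i in range(3)]
roi=np.zeros(H.shape,bool); roi[205:290,360:440]=1
rect('gripTop',roi&(H>8)&(H<28)&(S>150)&(V>200),0.1)
rect('standTop',roi&(((H>60)&(H<95)&(S>80)&(V>120)) | ((H>8)&(H<28)&(S>150))),0.05)
fr=np.zeros(H.shape,bool); fr[200:280,230:330]=1
sat=fr&(S<30)
for n,lo,hi,z in (('white',225,256,.046),):
    m=fr&(V>=lo)&(S<40); print(n,m.sum())
m=fr&(V>225)&(S<40)
# base: light grey + everything
print('base pix', hsv[265,280], hsv[300,300], 'bracket',hsv[240,275])
mb=fr&(V>150)
rect('base(all bright)',mb,0.010)
g=fr&(H>45)&(H<80)&(S>100); r=fr&((H<8)|(H>172))&(S>150)
for n,mm in(('green',g),('red',r)):
    v,u=np.nonzero(mm); print(n,len(u),onplane('top',[u.mean(),v.mean()],.046)[0].round(4))
E
python3 meas.py
```

```text
gripTop n 147 c 502.2 -272.1 size 24.3 22.0 ang 89.5
standTop n 1368 c 501.7 -272.4 size 81.0 80.0 ang 71.6
white 2076
base pix [ 37  22 195] [  0   7 103] bracket [ 30   5 251]
base(all bright) n 3917 c 526.6 -11.8 size 129.8 155.8 ang 6.5
green 13 [0.4892 0.0409 0.046 ]
red 13 [ 0.5032 -0.0606  0.046 ]
```

```bash
cat > edge.py <<'E'
from h import *
from scipy.optimize import least_squares
t=cv2.imread('pics/top0.png').min(axis=2)
roi=t[200:280,230:330]; k=4
up=cv2.resize(roi,None,fx=k,fy=k,interpolation=cv2.INTER_CUBIC)
m=(up>225).astype(np.uint8); m=cv2.morphologyEx(m,cv2.MORPH_CLOSE,np.ones((25,25)))
cs,_=cv2.findContours(m,cv2.RETR_EXTERNAL,cv2.CHAIN_APPROX_NONE); c=max(cs,key=cv2.contourArea)[:,0,:]
uv=(c+.5)/k-.5+[230,200]; P=onplane('top',uv,.046)[:,:2]*1000
# base front edge line via grey>150
mb=cv2.resize(roi,None,fx=k,fy=k,interpolation=cv2.INTER_CUBIC)>145
cs,_=cv2.findContours(mb.astype(np.uint8),cv2.RETR_EXTERNAL,cv2.CHAIN_APPROX_NONE); cb=max(cs,key=cv2.contourArea)[:,0,:]
B=onplane('top',(cb+.5)/k-.5+[230,200],.010)[:,:2]*1000
front=B[(B[:,0]<470)&(np.abs(B[:,1]+10)<55)]
vx,vy,x0,y0=cv2.fitLine(front.astype(np.float32),cv2.DIST_HUBER,0,.01,.01)[:,0]
print('front line',len(front),x0,y0,'yaw',np.degrees(np.arctan2(-vx,vy)))
# base corners
q=cv2.minAreaRect(B[B[:,0]<480].astype(np.float32)); print(q)
def loc(P,x,y,a): # world->fixture
    a=np.radians(a); d=P-[x,y]; return d@np.array([[np.cos(a),-np.sin(a)],[np.sin(a),np.cos(a)]])
def pr(p,sel,r=None):
    L=loc(sel,*p); b=np.hypot(L[:,0],L[:,1]-35)-40; h=35-np.hypot(L[:,0]+53,L[:,1]+18)
    # bulge when on +y side of the line through centres
    isb=(L[:,1]-6.7)-( -1)*(L[:,0]+28.3)*-1>0 if 0 else L[:,1]>6.7
    return np.where(isb,b,h)
p=np.array([512,-10,7.])
for it in range(3):
    L=loc(P,*p); sel=P[(L[:,0]<0)&(L[:,1]<62)&(L[:,1]>-36)]
    s=least_squares(pr,p,args=(sel,),loss='soft_l1'); p=s.x
    print(len(sel),p.round(2),'rms',np.sqrt(np.mean(pr(p,sel)**2)).round(2),'max',np.abs(pr(p,sel)).max().round(2))
a=np.radians(p[2]);R=np.array([[np.cos(a),-np.sin(a)],[np.sin(a),np.cos(a)]])
for n,q in dict(bulge=(0,35),hollow=(-53,-18),start=(-25.7,65.6),finish=(-24.4,-38.1)).items(): print(n,(R@q+p[:2]).round(1))
E
python3 edge.py
```

```text
front line 203 461.561 -10.008582 yaw -173.61755
((466.69439697265625, -17.613540649414062), (155.72775268554688, 26.33151626586914), 89.90763854980469)
192 [517.98 -16.85   5.97] rms 0.38 max 1.67
185 [518.02 -16.77   6.12] rms 0.29 max 0.86
185 [518.02 -16.77   6.12] rms 0.29 max 0.86
bulge [514.3  18. ]
hollow [467.2 -40.3]
start [485.5  45.7]
finish [497.8 -57.3]
```

The fit residual is 0.3 mm. The edge frame comes out at (518.0, -16.8) mm with yaw 6.1°, and the dab insets are about 6 mm as expected. The stylus is at (502, -272) mm, with its grip aligned to the world axes. Moving there now.

drive_tool --rows '[{"tx":0.016,"ty":-0.046,"wz":-8},{"tx":0.016,"ty":-0.046,"wz":-8},{"tx":0.016,"ty":-0.046,"wz":-8},{"tx":0.016,"ty":-0.046,"wz":-8},{"tx":0.016,"ty":-0.046,"wz":-8}]' --hand 0.0854

```text
schema error: expected keys tx, ty, tz, wx, wy, wz
```

drive_tool --rows '[{"tx":0.016,"ty":-0.046,"tz":0,"wx":0,"wy":0,"wz":-8},{"tx":0.016,"ty":-0.046,"tz":0,"wx":0,"wy":0,"wz":-8},{"tx":0.016,"ty":-0.046,"tz":0,"wx":0,"wy":0,"wz":-8},{"tx":0.016,"ty":-0.046,"tz":0,"wx":0,"wy":0,"wz":-8},{"tx":0.016,"ty":-0.046,"tz":0,"wx":0,"wy":0,"wz":-8}]' --hand 0.0854

```text
time: 0.6
position: [0.3133, 0.2636, 0.2472]
ee_rot: [-179.8, -0.0, 113.8]
force: [1.5, 0.6, 0.4]
width: 0.0854
```

drive_tool --rows '[{"tx":0.016,"ty":-0.046,"tz":0,"wx":0,"wy":0,"wz":-5},{"tx":0.016,"ty":-0.046,"tz":0,"wx":0,"wy":0,"wz":-5},{"tx":0.016,"ty":-0.046,"tz":0,"wx":0,"wy":0,"wz":-5},{"tx":0.016,"ty":-0.046,"tz":0,"wx":0,"wy":0,"wz":-5},{"tx":0.016,"ty":-0.046,"tz":0,"wx":0,"wy":0,"wz":-4}]'

```text
time: 1.1
position: [0.3925, 0.0262, 0.247]
ee_rot: [-179.8, -0.1, 88.7]
force: [1.4, 1.4, 0.9]
width: 0.0855
```

drive_tool --rows '[{"tx":0.016,"ty":-0.046,"tz":0,"wx":0,"wy":0,"wz":0},{"tx":0.016,"ty":-0.046,"tz":0,"wx":0,"wy":0,"wz":0},{"tx":0.016,"ty":-0.046,"tz":0,"wx":0,"wy":0,"wz":0},{"tx":0.016,"ty":-0.046,"tz":-0.01,"wx":0,"wy":0,"wz":0},{"tx":0.016,"ty":-0.046,"tz":-0.01,"wx":0,"wy":0,"wz":0}]'

```text
time: 1.6
position: [0.4714, -0.2093, 0.2277]
ee_rot: [-179.9, -0.0, 88.4]
force: [0.9, 0.5, -0.1]
width: 0.0853
```

drive_tool --rows '[{"tx":0.015,"ty":-0.032,"tz":-0.03,"wx":0,"wy":0,"wz":1},{"tx":0.015,"ty":-0.03,"tz":-0.03,"wx":0,"wy":0,"wz":0.5},{"tx":0,"ty":0,"tz":0,"wx":0,"wy":0,"wz":0}]'

```text
time: 1.9
position: [0.5024, -0.2793, 0.1626]
ee_rot: [-179.8, -0.1, 89.7]
force: [-1.4, 0.5, -0.2]
width: 0.0854
```

Run:
```python
from h import *
s=cv2.imread('pics/scene0.png'); h=cv2.cvtColor(s,cv2.COLOR_BGR2HSV); H,S,V=[h[:,:,i].astype(int) for i in range(3)]
roi=np.zeros(H.shape,bool); roi[165:245,100:190]=1
m=roi&(H>5)&(H<28)&(S>150)&(V>215); v,u=np.nonzero(m)
print(m.sum(),u.mean(),v.mean(),onplane('scene',[u.mean(),v.mean()],.1)[0].round(4))
roi[:]=0; roi[170:245,225:325]=1
for n,mm in(('green',roi&(H>45)&(H<80)&(S>100)),('red',roi&((H<8)|(H>172))&(S>150))):
    v,u=np.nonzero(mm); print(n,len(u),onplane('scene',[u.mean(),v.mean()],.046)[0].round(4))
print(proj('scene',[.5022,-.2721,.1]))
```

```text
98 134.39795918367346 181.29591836734693 [ 0.5025 -0.2707  0.1   ]
green 5 [0.4852 0.0427 0.046 ]
red 8 [ 0.4997 -0.0593  0.046 ]
[[133.67543206 181.24018186]]
```

drive_tool --rows '[{"tx":0,"ty":0.007,"tz":-0.02,"wx":0,"wy":0,"wz":0},{"tx":0,"ty":0,"tz":0,"wx":0,"wy":0,"wz":0},{"tx":0,"ty":0,"tz":0,"wx":0,"wy":0,"wz":0}]'

```text
time: 2.2
position: [0.5021, -0.2724, 0.142]
ee_rot: [-179.7, -0.1, 89.6]
force: [0.5, 0.3, 0.1]
width: 0.0857
```

drive_tool --rows '[{"tx":0,"ty":0.001,"tz":-0.025,"wx":0,"wy":0,"wz":0},{"tx":0,"ty":0,"tz":-0.025,"wx":0,"wy":0,"wz":0},{"tx":0,"ty":0,"tz":-0.012,"wx":0,"wy":0,"wz":0},{"tx":0,"ty":0,"tz":0,"wx":0,"wy":0,"wz":0}]'

```text
time: 2.6
position: [0.5039, -0.2716, 0.0844]
ee_rot: [179.8, 0.2, 89.7]
force: [-0.3, -0.2, 1.1]
width: 0.0857
```

drive_tool --rows '[{"tx":-0.001,"ty":0,"tz":-0.004,"wx":0,"wy":0,"wz":0},{"tx":0,"ty":0,"tz":0,"wx":0,"wy":0,"wz":0}]'

```text
time: 2.8
position: [0.5036, -0.272, 0.0825]
ee_rot: [179.7, 0.3, 89.8]
force: [-0.2, -0.1, 0.4]
width: 0.0857
```

drive_tool --rows '[{"tx":0,"ty":0,"tz":0,"wx":0,"wy":0,"wz":0},{"tx":0,"ty":0,"tz":0,"wx":0,"wy":0,"wz":0},{"tx":0,"ty":0,"tz":0,"wx":0,"wy":0,"wz":0},{"tx":0,"ty":0,"tz":0,"wx":0,"wy":0,"wz":0},{"tx":0,"ty":0,"tz":0,"wx":0,"wy":0,"wz":0}]' --hand 0.015 --squeeze 60

```text
time: 3.3
position: [0.5044, -0.2728, 0.0851]
ee_rot: [179.5, 0.5, 89.8]
force: [0.1, -0.7, -0.2]
width: 0.0233
```

drive_tool --rows '[{"tx":0,"ty":0,"tz":0.01,"wx":0.3,"wy":0.3,"wz":0},{"tx":0,"ty":0,"tz":0.02,"wx":0.2,"wy":0.2,"wz":0},{"tx":0,"ty":0,"tz":0.03,"wx":0,"wy":0,"wz":0},{"tx":0,"ty":0,"tz":0.03,"wx":0,"wy":0,"wz":0},{"tx":0,"ty":0,"tz":0,"wx":0,"wy":0,"wz":0}]'

```text
time: 3.8
position: [0.5032, -0.2718, 0.1763]
ee_rot: [-179.7, -0.2, 89.7]
force: [1.2, 0.1, -1.4]
width: 0.0232
```

Run:
```python
from h import *
for n in ("scene","top"):
    p,d=read_camera(n); cv2.imwrite(f"pics/{n}1.png",p[:,:,::-1])
a=cv2.imread('pics/scene1.png')[110:230,90:210]; b=cv2.imread('pics/top1.png')[190:290,350:450]
cv2.imwrite('pics/c1.png',np.hstack([cv2.resize(a,(400,400),interpolation=cv2.INTER_CUBIC),cv2.resize(b,(400,400),interpolation=cv2.INTER_CUBIC)]))
s=sense(); print(s['position'],s['ee_rot'],s['force'])
```

```text
[ 0.50205645 -0.27089029  0.17258797] [-179.44941245   -0.47320697   89.73787791] [-0.14859314 -0.80825192 -2.10533606]
```

View pics/c1.png

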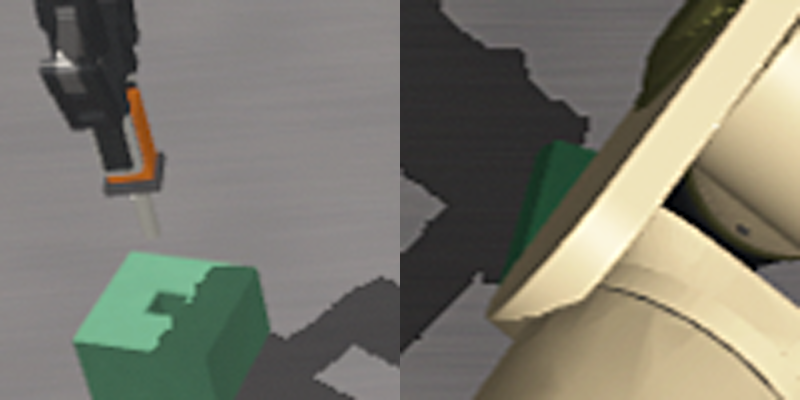

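drive_tool --rows '[{"tx":-0.006,"ty":0.04,"tz":0,"wx":-0.2,"wy":-0.2,"wz":0},{"tx":-0.006,"ty":0.04,"tz":0,"wx":-0.2,"wy":-0.2,"wz":0},{"tx":-0.006,"ty":0.04,"tz":0,"wx":0,"wy":0,"wz":0},{"tx":-0.006,"ty":0.04,"tz":0,"wx":0,"wy":0,"wz":0},{"tx":-0.006,"ty":0.04,"tz":0,"wx":0,"wy":0,"wz":0}]'

```text
time: 4.4
position: [0.4678, -0.0677, 0.1644]
ee_rot: [-179.2, -0.4, 89.3]
force: [0.3, 0.9, -1.5]
width: 0.0234
```

drive_tool --rows '[{"tx":0,"ty":0.04,"tz":0,"wx":-0.2,"wy":-0.4,"wz":0.3},{"tx":0,"ty":0.04,"tz":0,"wx":-0.2,"wy":-0.4,"wz":0.3},{"tx":0,"ty":0.03,"tz":0,"wx":0,"wy":0,"wz":0},{"tx":0,"ty":0.01,"tz":0,"wx":0,"wy":0,"wz":0},{"tx":0,"ty":0,"tz":0,"wx":0,"wy":0,"wz":0}]'

```text
time: 4.9
position: [0.4622, 0.0612, 0.158]
ee_rot: [-179.3, -0.2, 90.2]
force: [-0.3, -0.2, -1.6]
width: 0.0234
```

drive_tool --rows '[{"tx":0,"ty":0,"tz":-0.02,"wx":-0.2,"wy":-0.7,"wz":0},{"tx":0,"ty":0,"tz":-0.02,"wx":0,"wy":0,"wz":0},{"tx":0,"ty":0,"tz":-0.01,"wx":0,"wy":0,"wz":0},{"tx":0,"ty":0,"tz":0,"wx":0,"wy":0,"wz":0}]'

```text
time: 5.3
position: [0.4623, 0.0568, 0.1044]
ee_rot: [-179.9, 0.1, 90.0]
force: [0.5, -0.7, -1.7]
width: 0.0233
```

drive_tool --rows '[{"tx":0,"ty":0,"tz":0,"wx":0,"wy":0,"wz":0},{"tx":0,"ty":0,"tz":0,"wx":0,"wy":0,"wz":0}]'

```text
time: 5.5
position: [0.4627, 0.0551, 0.1045]
ee_rot: [-179.8, 0.1, 89.9]
force: [0.6, -0.8, -1.9]
width: 0.0233
```

Run:
```python
from h import *
for i in range(3):
    s=sense(); print(s['time'],s['position'].round(5),s['ee_rot'].round(2),s['force'].round(2),s['ft_torque'].round(3))
p,d=read_camera('scene'); cv2.imwrite('pics/scene2.png',p[:,:,::-1])
s=sense(); print(s['time'],s['position'].round(5),s['ee_rot'].round(2),s['force'].round(2),s['ft_torque'].round(3))
a=cv2.imread('pics/scene2.png')[120:245,225:350]
cv2.imwrite('pics/c2.png',cv2.resize(a,(600,600),interpolation=cv2.INTER_CUBIC))
```

```text
5.5 [0.46266 0.05513 0.10449] [-1.7982e+02  1.2000e-01  8.9900e+01] [ 0.56 -0.81 -1.86] [ 0.023 -0.006 -0.021]
5.5 [0.46266 0.05513 0.10449] [-1.7982e+02  1.2000e-01  8.9900e+01] [ 0.56 -0.81 -1.86] [ 0.023 -0.006 -0.021]
5.5 [0.46266 0.05513 0.10449] [-1.7982e+02  1.2000e-01  8.9900e+01] [ 0.56 -0.81 -1.86] [ 0.023 -0.006 -0.021]
5.55 [0.46278 0.05517 0.10467] [-1.7986e+02  1.2000e-01  8.9900e+01] [ 0.2  -0.24 -1.8 ] [-0.05  -0.017  0.013]
```

View pics/c2.png

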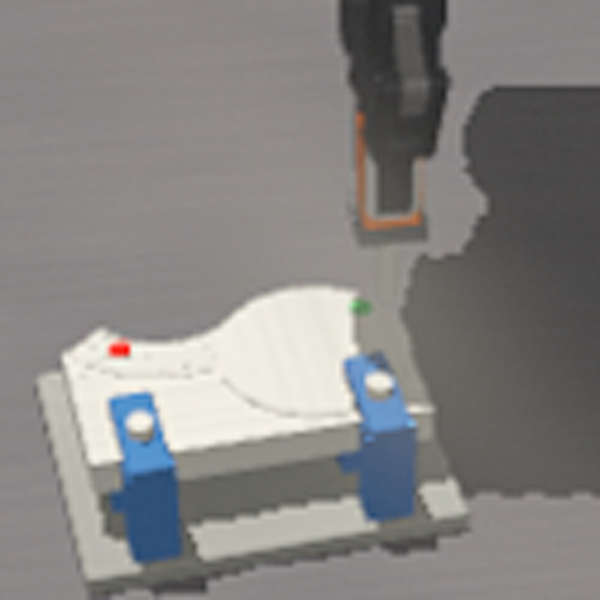

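drive_tool --rows '[{"tx":0.005,"ty":-0.001,"tz":-0.001,"wx":0,"wy":0,"wz":0},{"tx":0.005,"ty":-0.001,"tz":0,"wx":0,"wy":0,"wz":0},{"tx":0.001,"ty":0,"tz":0,"wx":0,"wy":0,"wz":0},{"tx":0,"ty":0,"tz":0,"wx":0,"wy":0,"wz":0}]'

```text
time: 5.95
position: [0.4756, 0.0526, 0.1048]
ee_rot: [180.0, 0.1, 89.9]
force: [-0.9, -0.1, -1.6]
width: 0.0233
```

drive_tool --rows '[{"tx":0.0007,"ty":-0.0007,"tz":0,"wx":0,"wy":0,"wz":0},{"tx":0.0007,"ty":-0.0007,"tz":0,"wx":0,"wy":0,"wz":0},{"tx":0.0007,"ty":-0.0007,"tz":0,"wx":0,"wy":0,"wz":0}]'

```text
time: 6.25
position: [0.4777, 0.0506, 0.1048]
ee_rot: [180.0, 0.1, 89.9]
force: [-0.8, -0.8, -0.7]
width: 0.0232
```

drive_tool --rows '[{"tx":0.0006,"ty":-0.0006,"tz":-0.0005,"wx":0,"wy":0,"wz":0},{"tx":0.0006,"ty":-0.0006,"tz":0,"wx":0,"wy":0,"wz":0}]'

```text
time: 6.45
position: [0.4789, 0.0493, 0.1043]
ee_rot: [180.0, 0.1, 89.9]
force: [0.5, -0.6, -1.4]
width: 0.0234
```

drive_tool --rows '[{"tx":0.0006,"ty":-0.0006,"tz":0,"wx":0,"wy":0,"wz":0},{"tx":0.0006,"ty":-0.0006,"tz":0,"wx":0,"wy":0,"wz":0}]'

```text
time: 6.65
position: [0.4802, 0.048, 0.1042]
ee_rot: [-180.0, 0.1, 89.9]
force: [-0.2, -0.4, -1.7]
width: 0.0231
```

drive_tool --rows '[{"tx":0.0005,"ty":-0.0005,"tz":0,"wx":0,"wy":0,"wz":0},{"tx":0.0004,"ty":-0.0004,"tz":0,"wx":0,"wy":0,"wz":0}]'

```text
time: 6.85
position: [0.4807, 0.0473, 0.1042]
ee_rot: [-179.9, 0.1, 89.9]
force: [-1.2, 2.1, -1.3]
width: 0.0232
```

drive_tool --rows '[{"tx":0.0004,"ty":-0.0004,"tz":0,"wx":0,"wy":0,"wz":0},{"tx":0.0004,"ty":-0.0004,"tz":0,"wx":0,"wy":0,"wz":0}]'

```text
time: 7.05
position: [0.4808, 0.0471, 0.1041]
ee_rot: [-179.8, 0.0, 89.9]
force: [-2.3, 3.1, 0.5]
width: 0.0236
```

Contact came at radius 44.6 mm from the fitted bulge centre, against 45 expected, so the vision fit holds. I'll print a table of row directions for the trace.

```bash
cat > tab.py <<'E'
from h import *
import sys
s=float(sys.argv[1]); b=float(sys.argv[2])
B=np.array([514.3,18.0]);Hc=np.array([467.2,-40.3])
print('bulge th: x y | tx ty (mm)')
for th in range(140,236,6):
    r=np.radians(th); u=np.array([np.cos(r),np.sin(r)]); t=np.array([-u[1],u[0]])
    print(th,(B+45*u).round(1),(s*t-b*u).round(2))
print('hollow')
for ph in range(51,-36,-6):
    r=np.radians(ph); u=np.array([np.cos(r),np.sin(r)]); t=np.array([u[1],-u[0]])
    print(ph,(Hc+30*u).round(1),(s*t+b*u).round(2))
E
cat > st.py <<'E'
from h import *
s=sense(); p=s['position'][:2]*1000; B=np.array([514.3,18.0]);Hc=np.array([467.2,-40.3])
a=p-B;h=p-Hc
print('t',s['time'],'bulge r',np.hypot(*a).round(2),'th',(np.degrees(np.arctan2(a[1],a[0]))%360).round(1),'hollow r',np.hypot(*h).round(2),'ph',np.degrees(np.arctan2(h[1],h[0])).round(1),'F',s['force'].round(2),'z',s['position'][2].round(4),s['ee_rot'].round(2))
E
python3 tab.py 0.9 0.6; python3 st.py
```

```text
bulge th: x y | tx ty (mm)
140 [479.8  46.9] [-0.12 -1.08]
146 [477.   43.2] [-0.01 -1.08]
152 [474.6  39.1] [ 0.11 -1.08]
158 [472.6  34.9] [ 0.22 -1.06]
164 [471.   30.4] [ 0.33 -1.03]
170 [470.   25.8] [ 0.43 -0.99]
176 [469.4  21.1] [ 0.54 -0.94]
182 [469.3  16.4] [ 0.63 -0.88]
188 [469.7  11.7] [ 0.72 -0.81]
194 [470.6   7.1] [ 0.8  -0.73]
200 [472.    2.6] [ 0.87 -0.64]
206 [473.9  -1.7] [ 0.93 -0.55]
212 [476.1  -5.8] [ 0.99 -0.45]
218 [478.8  -9.7] [ 1.03 -0.34]
224 [481.9 -13.3] [ 1.06 -0.23]
230 [485.4 -16.5] [ 1.08 -0.12]
hollow
51 [486.1 -17. ] [ 1.08 -0.1 ]
45 [488.4 -19.1] [ 1.06 -0.21]
39 [490.5 -21.4] [ 1.03 -0.32]
33 [492.4 -24. ] [ 0.99 -0.43]
27 [493.9 -26.7] [ 0.94 -0.53]
21 [495.2 -29.5] [ 0.88 -0.63]
15 [496.2 -32.5] [ 0.81 -0.71]
9 [496.8 -35.6] [ 0.73 -0.8 ]
3 [497.2 -38.7] [ 0.65 -0.87]
-3 [497.2 -41.9] [ 0.55 -0.93]
-9 [496.8 -45. ] [ 0.45 -0.98]
-15 [496.2 -48.1] [ 0.35 -1.02]
-21 [495.2 -51.1] [ 0.24 -1.06]
-27 [493.9 -53.9] [ 0.13 -1.07]
-33 [492.4 -56.6] [ 0.01 -1.08]
t 7.05 bulge r 44.4 th 139.0 hollow r 88.48 ph 81.2 F [-2.33  3.13  0.48] z 0.1041 [-1.7982e+02  2.0000e-02  8.9910e+01]
```

drive_tool --rows '[{"tx":-0.0001,"ty":-0.001,"tz":0,"wx":0,"wy":0,"wz":0},{"tx":-0.0001,"ty":-0.0011,"tz":0,"wx":0,"wy":0,"wz":0},{"tx":-0.0001,"ty":-0.0011,"tz":0,"wx":0,"wy":0,"wz":0}]'

```text
time: 7.35
position: [0.4794, 0.045, 0.1036]
ee_rot: [-179.7, -0.1, 89.9]
force: [-1.4, 5.1, 0.0]
width: 0.0238
```

```bash
python3 st.py
```

```text
t 7.35 bulge r 44.12 th 142.3 hollow r 86.17 ph 81.9 F [-1.44  5.07  0.04] z 0.1036 [-1.7966e+02 -1.4000e-01  8.9900e+01]
```

drive_tool --rows '[{"tx":-0.0002,"ty":-0.001,"tz":0,"wx":0,"wy":-0.1,"wz":0},{"tx":-0.0002,"ty":-0.001,"tz":0,"wx":0,"wy":-0.1,"wz":0},{"tx":-0.0001,"ty":-0.001,"tz":0,"wx":0,"wy":0,"wz":0},{"tx":-0.0001,"ty":-0.001,"tz":0,"wx":0,"wy":0,"wz":0}]'

```text
time: 7.75
position: [0.4771, 0.0419, 0.1029]
ee_rot: [-179.6, -0.3, 89.9]
force: [-2.6, 4.7, -0.3]
width: 0.0231
```

```bash
python3 st.py
```

```text
t 7.75 bulge r 44.2 th 147.2 hollow r 82.83 ph 83.1 F [-2.57  4.73 -0.29] z 0.1029 [-179.63   -0.29   89.9 ]
```

drive_tool --rows '[{"tx":-0.0002,"ty":-0.0009,"tz":0.0002,"wx":-0.1,"wy":-0.15,"wz":0},{"tx":-0.0002,"ty":-0.0009,"tz":0.0002,"wx":-0.1,"wy":-0.15,"wz":0},{"tx":-0.00015,"ty":-0.0009,"tz":0.0002,"wx":-0.1,"wy":-0.15,"wz":0},{"tx":-0.00015,"ty":-0.0009,"tz":0.0002,"wx":-0.1,"wy":-0.15,"wz":0}]'

```text
time: 8.15
position: [0.4746, 0.0388, 0.1029]
ee_rot: [-180.0, 0.0, 89.9]
force: [-3.0, 4.2, -1.3]
width: 0.0234
```

```bash
python3 st.py
```

```text
t 8.15 bulge r 44.85 th 152.3 hollow r 79.48 ph 84.7 F [-2.98  4.23 -1.35] z 0.1029 [-1.7998e+02  2.0000e-02  8.9900e+01]
```

drive_tool --rows '[{"tx":-0.00017,"ty":-0.0009,"tz":0.0002,"wx":-0.06,"wy":-0.08,"wz":0},{"tx":-0.00015,"ty":-0.0009,"tz":0.0002,"wx":-0.06,"wy":-0.08,"wz":0},{"tx":-0.00013,"ty":-0.0009,"tz":0.0002,"wx":-0.06,"wy":-0.08,"wz":0},{"tx":-0.00011,"ty":-0.0009,"tz":0.0002,"wx":-0.06,"wy":-0.08,"wz":0},{"tx":-0.0001,"ty":-0.0009,"tz":0.0002,"wx":-0.06,"wy":-0.08,"wz":0}]'

```text
time: 8.65
position: [0.4721, 0.0344, 0.1031]
ee_rot: [179.9, 0.3, 89.9]
force: [-2.4, 3.8, -2.0]
width: 0.0233
```

```bash
python3 st.py
```

```text
t 8.65 bulge r 45.28 th 158.8 hollow r 74.86 ph 86.3 F [-2.41  3.81 -1.99] z 0.1031 [179.87   0.27  89.9 ]
```

drive_tool --rows '[{"tx":0,"ty":-0.00095,"tz":0.0001,"wx":0,"wy":0,"wz":0},{"tx":3e-05,"ty":-0.00095,"tz":0.0001,"wx":0,"wy":0,"wz":0},{"tx":5e-05,"ty":-0.00095,"tz":0.0001,"wx":0,"wy":-0.03,"wz":0},{"tx":8e-05,"ty":-0.00095,"tz":0.0001,"wx":0,"wy":-0.03,"wz":0},{"tx":0.0001,"ty":-0.00095,"tz":0.0001,"wx":0,"wy":-0.03,"wz":0}]'

```text
time: 9.15
position: [0.4706, 0.0295, 0.103]
ee_rot: [-179.9, 0.2, 89.9]
force: [-3.7, 3.1, -1.2]
width: 0.023
```

```bash
python3 st.py
```

```text
t 9.15 bulge r 45.22 th 165.3 hollow r 69.86 ph 87.2 F [-3.74  3.06 -1.16] z 0.103 [-179.95    0.25   89.93]
```

drive_tool --rows '[{"tx":8e-05,"ty":-0.00095,"tz":0.0001,"wx":0.03,"wy":-0.03,"wz":0},{"tx":0.0001,"ty":-0.00095,"tz":0.0001,"wx":0.03,"wy":-0.03,"wz":0},{"tx":0.00013,"ty":-0.00095,"tz":0.0001,"wx":0.03,"wy":-0.03,"wz":0},{"tx":0.00015,"ty":-0.00095,"tz":0.0001,"wx":0.03,"wy":-0.03,"wz":0},{"tx":0.00018,"ty":-0.00095,"tz":0.0001,"wx":0.03,"wy":-0.03,"wz":0}]'

```text
time: 9.65
position: [0.4695, 0.0241, 0.103]
ee_rot: [-179.8, 0.1, 89.9]
force: [-4.1, 2.7, -1.3]
width: 0.0233
```

```bash
python3 st.py
```

```text
t 9.65 bulge r 45.22 th 172.2 hollow r 64.48 ph 88.0 F [-4.11  2.67 -1.29] z 0.103 [-1.7983e+02  1.0000e-01  8.9950e+01]
```

drive_tool --rows '[{"tx":0.00017,"ty":-0.00093,"tz":0.0001,"wx":0,"wy":-0.04,"wz":0},{"tx":0.0002,"ty":-0.00093,"tz":0.0001,"wx":0,"wy":-0.04,"wz":0},{"tx":0.00022,"ty":-0.00092,"tz":0.0001,"wx":0,"wy":-0.04,"wz":0},{"tx":0.00025,"ty":-0.00092,"tz":0.0001,"wx":0,"wy":-0.04,"wz":0},{"tx":0.00027,"ty":-0.00092,"tz":0.0001,"wx":0,"wy":-0.04,"wz":0}]'

```text
time: 10.15
position: [0.469, 0.0187, 0.1029]
ee_rot: [-179.8, 0.1, 90.0]
force: [-5.1, 2.3, -1.2]
width: 0.0235
```

```bash
python3 st.py
```

```text
t 10.15 bulge r 45.32 th 179.2 hollow r 58.98 ph 88.3 F [-5.13  2.26 -1.23] z 0.1029 [-1.7977e+02  1.4000e-01  8.9970e+01]
```

drive_tool --rows '[{"tx":0.00019,"ty":-0.0009,"tz":0.0001,"wx":0,"wy":-0.03,"wz":0},{"tx":0.00021,"ty":-0.0009,"tz":0.0001,"wx":0,"wy":-0.03,"wz":0},{"tx":0.00023,"ty":-0.0009,"tz":0.0001,"wx":0,"wy":-0.03,"wz":0},{"tx":0.00026,"ty":-0.0009,"tz":0.0001,"wx":0,"wy":-0.03,"wz":0},{"tx":0.00028,"ty":-0.0009,"tz":0.0001,"wx":0,"wy":-0.03,"wz":0}]'

```text
time: 10.65
position: [0.4691, 0.0133, 0.1031]
ee_rot: [-179.7, 0.2, 90.0]
force: [-5.0, 2.4, -2.0]
width: 0.0234
```

```bash
python3 st.py
```

```text
t 10.65 bulge r 45.41 th 185.9 hollow r 53.66 ph 87.9 F [-5.02  2.44 -1.96] z 0.1031 [-179.75    0.19   90.  ]
```

drive_tool --rows '[{"tx":0.00025,"ty":-0.00088,"tz":0.0001,"wx":0.02,"wy":-0.03,"wz":0},{"tx":0.00028,"ty":-0.00087,"tz":0.0001,"wx":0.02,"wy":-0.03,"wz":0},{"tx":0.0003,"ty":-0.00086,"tz":0.0001,"wx":0.02,"wy":-0.03,"wz":0},{"tx":0.00033,"ty":-0.00085,"tz":0.0001,"wx":0.02,"wy":-0.03,"wz":0},{"tx":0.00036,"ty":-0.00084,"tz":0.0001,"wx":0.02,"wy":-0.03,"wz":0}]'

```text
time: 11.15
position: [0.4699, 0.0081, 0.1033]
ee_rot: [-179.8, 0.1, 90.0]
force: [-4.4, 2.0, -2.7]
width: 0.0235
```

```bash
python3 st.py
```

```text
t 11.15 bulge r 45.53 th 192.5 hollow r 48.5 ph 86.9 F [-4.37  2.05 -2.66] z 0.1033 [-1.7976e+02  1.5000e-01  9.0020e+01]
```

drive_tool --rows '[{"tx":0.00038,"ty":-0.00083,"tz":5e-05,"wx":0.01,"wy":-0.03,"wz":0},{"tx":0.0004,"ty":-0.00082,"tz":0,"wx":0.01,"wy":-0.03,"wz":0},{"tx":0.00042,"ty":-0.00081,"tz":0,"wx":0.01,"wy":-0.03,"wz":0},{"tx":0.00045,"ty":-0.0008,"tz":0,"wx":0.01,"wy":-0.03,"wz":0},{"tx":0.00048,"ty":-0.00078,"tz":0,"wx":0.01,"wy":-0.03,"wz":0}]'

```text
time: 11.65
position: [0.4713, 0.0028, 0.1032]
ee_rot: [-179.8, 0.2, 90.1]
force: [-4.9, 1.4, -1.9]
width: 0.0234
```

```bash
python3 st.py
```

```text
t 11.65 bulge r 45.63 th 199.5 hollow r 43.28 ph 84.6 F [-4.87  1.43 -1.95] z 0.1032 [-179.77    0.21   90.06]
```

drive_tool --rows '[{"tx":0.00048,"ty":-0.00078,"tz":0,"wx":0.02,"wy":-0.03,"wz":0},{"tx":0.0005,"ty":-0.00076,"tz":0,"wx":0.02,"wy":-0.03,"wz":0},{"tx":0.00052,"ty":-0.00075,"tz":0,"wx":0.02,"wy":-0.03,"wz":0},{"tx":0.00055,"ty":-0.00073,"tz":0,"wx":0.02,"wy":-0.03,"wz":0},{"tx":0.00058,"ty":-0.00072,"tz":0,"wx":0.02,"wy":-0.03,"wz":0}]'

```text
time: 12.15
position: [0.4734, -0.0026, 0.1031]
ee_rot: [-179.8, 0.3, 90.1]
force: [-4.8, 0.3, -0.9]
width: 0.0233
```

```bash
python3 st.py
```

```text
t 12.15 bulge r 45.74 th 206.7 hollow r 38.24 ph 80.6 F [-4.79  0.28 -0.88] z 0.1031 [-179.82    0.26   90.11]
```

drive_tool --rows '[{"tx":0.00058,"ty":-0.00071,"tz":5e-05,"wx":0.04,"wy":-0.02,"wz":0},{"tx":0.0006,"ty":-0.0007,"tz":5e-05,"wx":0.04,"wy":-0.02,"wz":0},{"tx":0.00062,"ty":-0.00068,"tz":5e-05,"wx":0.04,"wy":-0.02,"wz":0},{"tx":0.00064,"ty":-0.00066,"tz":5e-05,"wx":0.04,"wy":-0.02,"wz":0},{"tx":0.00066,"ty":-0.00064,"tz":5e-05,"wx":0.04,"wy":-0.02,"wz":0}]'

```text
time: 12.65
position: [0.4763, -0.0077, 0.1032]
ee_rot: [-179.8, 0.2, 90.1]
force: [-5.9, -0.5, -2.0]
width: 0.0231
```

```bash
python3 st.py
```

```text
t 12.65 bulge r 45.84 th 214.0 hollow r 33.89 ph 74.4 F [-5.91 -0.54 -2.04] z 0.1032 [-179.84    0.21   90.15]
```

drive_tool --rows '[{"tx":0.00059,"ty":-0.00068,"tz":0,"wx":0.03,"wy":-0.02,"wz":0},{"tx":0.00061,"ty":-0.00066,"tz":0,"wx":0.03,"wy":-0.02,"wz":0},{"tx":0.00063,"ty":-0.00064,"tz":0,"wx":0.03,"wy":-0.02,"wz":0},{"tx":0.00066,"ty":-0.00062,"tz":0,"wx":0.03,"wy":-0.02,"wz":0},{"tx":0.00068,"ty":-0.0006,"tz":0,"wx":0.03,"wy":-0.02,"wz":0}]'

```text
time: 13.15
position: [0.4798, -0.0124, 0.1033]
ee_rot: [-179.9, 0.2, 90.2]
force: [-4.4, -1.7, -1.0]
width: 0.0231
```

```bash
python3 st.py
```

```text
t 13.15 bulge r 45.96 th 221.3 hollow r 30.65 ph 65.8 F [-4.37 -1.67 -1.04] z 0.1033 [-179.94    0.19   90.17]
```

drive_tool --rows '[{"tx":0.0007,"ty":-0.00058,"tz":0,"wx":0.03,"wy":0,"wz":0},{"tx":0.00072,"ty":-0.00056,"tz":0,"wx":0.03,"wy":0,"wz":0},{"tx":0.00074,"ty":-0.00053,"tz":0,"wx":0.03,"wy":0,"wz":0},{"tx":0.00076,"ty":-0.0005,"tz":0,"wx":0.03,"wy":0,"wz":0},{"tx":0.00078,"ty":-0.00048,"tz":0,"wx":0.03,"wy":0,"wz":0}]'

```text
time: 13.65
position: [0.4841, -0.0167, 0.1035]
ee_rot: [-180.0, 0.2, 90.2]
force: [-5.0, -1.7, -0.9]
width: 0.0232
```

```bash
sed -i 's/B=np.array(\[514.3,18.0\]);Hc=np.array(\[467.2,-40.3\])/B=np.array([513.8,17.1]);Hc=np.array([466.7,-41.2])/' st.py; python3 st.py
```

```text
t 13.65 bulge r 45.0 th 228.7 hollow r 30.05 ph 54.6 F [-4.99 -1.73 -0.9 ] z 0.1035 [-179.99    0.21   90.21]
```

drive_tool --rows '[{"tx":0.00077,"ty":-0.00049,"tz":-5e-05,"wx":0.03,"wy":0,"wz":0},{"tx":0.00076,"ty":-0.00049,"tz":-5e-05,"wx":0.03,"wy":0,"wz":0},{"tx":0.00075,"ty":-0.00051,"tz":-5e-05,"wx":0.03,"wy":0,"wz":0},{"tx":0.00073,"ty":-0.00054,"tz":-5e-05,"wx":0.03,"wy":0,"wz":0}]'

```text
time: 14.05
position: [0.4877, -0.0199, 0.1035]
ee_rot: [180.0, 0.2, 90.2]
force: [-4.0, -1.4, -0.9]
width: 0.0232
```

```bash
python3 st.py
```

```text
t 14.05 bulge r 45.27 th 234.8 hollow r 29.92 ph 45.4 F [-3.99 -1.36 -0.9 ] z 0.1035 [179.97   0.2   90.22]
```

drive_tool --rows '[{"tx":0.00071,"ty":-0.00049,"tz":-5e-05,"wx":0.03,"wy":0,"wz":0},{"tx":0.00069,"ty":-0.00052,"tz":-5e-05,"wx":0.03,"wy":0,"wz":0},{"tx":0.00067,"ty":-0.00054,"tz":-5e-05,"wx":0.03,"wy":0,"wz":0},{"tx":0.00065,"ty":-0.00057,"tz":-5e-05,"wx":0.03,"wy":0,"wz":0},{"tx":0.00063,"ty":-0.00059,"tz":-5e-05,"wx":0.03,"wy":0,"wz":0}]'

```text
time: 14.55
position: [0.4905, -0.0231, 0.1031]
ee_rot: [-179.9, 0.1, 90.2]
force: [-5.0, -0.9, -1.6]
width: 0.023
```

```bash
python3 st.py
```

```text
t 14.55 bulge r 46.45 th 239.9 hollow r 29.92 ph 37.2 F [-5.03 -0.86 -1.56] z 0.1031 [-1.799e+02  6.000e-02  9.024e+01]
```

drive_tool --rows '[{"tx":0.00064,"ty":-0.00065,"tz":5e-05,"wx":0,"wy":-0.02,"wz":0},{"tx":0.00062,"ty":-0.00067,"tz":5e-05,"wx":0,"wy":-0.02,"wz":0},{"tx":0.00059,"ty":-0.00069,"tz":5e-05,"wx":0,"wy":-0.02,"wz":0},{"tx":0.00057,"ty":-0.00071,"tz":5e-05,"wx":0,"wy":-0.02,"wz":0},{"tx":0.00054,"ty":-0.00073,"tz":5e-05,"wx":0,"wy":-0.02,"wz":0}]'

```text
time: 15.05
position: [0.4927, -0.0264, 0.103]
ee_rot: [-179.8, -0.0, 90.2]
force: [-5.6, -1.2, -2.0]
width: 0.0234
```

```bash
python3 st.py
```

```text
t 15.05 bulge r 48.3 th 244.1 hollow r 29.96 ph 29.7 F [-5.59 -1.2  -2.04] z 0.103 [-1.7983e+02 -1.0000e-02  9.0250e+01]
```

drive_tool --rows '[{"tx":0.00048,"ty":-0.00076,"tz":0.0001,"wx":0,"wy":-0.02,"wz":0},{"tx":0.00045,"ty":-0.00078,"tz":0.0001,"wx":0,"wy":-0.02,"wz":0},{"tx":0.00043,"ty":-0.0008,"tz":0.0001,"wx":0,"wy":-0.02,"wz":0},{"tx":0.0004,"ty":-0.00081,"tz":0.0001,"wx":0,"wy":-0.02,"wz":0},{"tx":0.00038,"ty":-0.00082,"tz":0.0001,"wx":0,"wy":-0.02,"wz":0}]'

```text
time: 15.55
position: [0.4945, -0.03, 0.1031]
ee_rot: [-179.8, -0.1, 90.2]
force: [-5.3, 1.2, -1.5]
width: 0.0231
```

```bash
python3 st.py
```

```text
t 15.55 bulge r 50.88 th 247.6 hollow r 29.94 ph 22.1 F [-5.25  1.16 -1.49] z 0.1031 [-1.7983e+02 -1.1000e-01  9.0240e+01]
```

drive_tool --rows '[{"tx":0.00038,"ty":-0.00082,"tz":5e-05,"wx":-0.02,"wy":-0.02,"wz":0},{"tx":0.00035,"ty":-0.00083,"tz":5e-05,"wx":-0.02,"wy":-0.02,"wz":0},{"tx":0.00032,"ty":-0.00084,"tz":5e-05,"wx":-0.02,"wy":-0.02,"wz":0},{"tx":0.0003,"ty":-0.00085,"tz":5e-05,"wx":-0.02,"wy":-0.02,"wz":0},{"tx":0.00026,"ty":-0.00086,"tz":5e-05,"wx":-0.02,"wy":-0.02,"wz":0}]'

```text
time: 16.05
position: [0.4957, -0.0337, 0.1032]
ee_rot: [-179.9, -0.1, 90.2]
force: [-5.0, -0.3, -1.4]
width: 0.0234
```

```bash
python3 st.py
```

```text
t 16.05 bulge r 53.9 th 250.4 hollow r 29.96 ph 14.6 F [-4.97 -0.28 -1.37] z 0.1032 [-1.7986e+02 -1.2000e-01  9.0230e+01]
```

drive_tool --rows '[{"tx":0.00023,"ty":-0.00087,"tz":5e-05,"wx":-0.02,"wy":-0.02,"wz":0},{"tx":0.0002,"ty":-0.00088,"tz":5e-05,"wx":-0.02,"wy":-0.02,"wz":0},{"tx":0.00018,"ty":-0.00088,"tz":5e-05,"wx":-0.02,"wy":-0.02,"wz":0},{"tx":0.00015,"ty":-0.00089,"tz":5e-05,"wx":-0.02,"wy":-0.02,"wz":0},{"tx":0.00012,"ty":-0.0009,"tz":5e-05,"wx":-0.02,"wy":-0.02,"wz":0}]'

```text
time: 16.55
position: [0.4964, -0.0374, 0.1033]
ee_rot: [-179.9, -0.1, 90.2]
force: [-4.5, 1.4, -1.6]
width: 0.0231
```

```bash
python3 st.py
```

```text
t 16.55 bulge r 57.23 th 252.3 hollow r 29.98 ph 7.2 F [-4.54  1.36 -1.56] z 0.1033 [-1.7993e+02 -1.4000e-01  9.0220e+01]
```

drive_tool --rows '[{"tx":0.00014,"ty":-0.00089,"tz":0,"wx":-0.03,"wy":-0.01,"wz":0},{"tx":0.00012,"ty":-0.0009,"tz":0,"wx":-0.03,"wy":-0.01,"wz":0},{"tx":9e-05,"ty":-0.0009,"tz":0,"wx":-0.03,"wy":-0.01,"wz":0},{"tx":6e-05,"ty":-0.0009,"tz":0,"wx":-0.03,"wy":-0.01,"wz":0},{"tx":3e-05,"ty":-0.0009,"tz":0,"wx":-0.03,"wy":-0.01,"wz":0}]'

```text
time: 17.05
position: [0.4967, -0.0413, 0.1032]
ee_rot: [-180.0, -0.1, 90.2]
force: [-4.8, 3.1, -0.8]
width: 0.0233
```

```bash
python3 st.py
```

```text
t 17.05 bulge r 60.86 th 253.7 hollow r 30.01 ph -0.2 F [-4.83  3.11 -0.84] z 0.1032 [-1.7995e+02 -1.1000e-01  9.0200e+01]
```

drive_tool --rows '[{"tx":2e-05,"ty":-0.0009,"tz":0,"wx":-0.03,"wy":-0.01,"wz":0},{"tx":0,"ty":-0.0009,"tz":0,"wx":-0.03,"wy":-0.01,"wz":0},{"tx":-3e-05,"ty":-0.0009,"tz":0,"wx":-0.03,"wy":-0.01,"wz":0},{"tx":-7e-05,"ty":-0.0009,"tz":0,"wx":-0.03,"wy":-0.01,"wz":0},{"tx":-0.0001,"ty":-0.0009,"tz":0,"wx":-0.03,"wy":-0.01,"wz":0}]'

```text
time: 17.55
position: [0.4965, -0.0448, 0.1032]
ee_rot: [180.0, -0.1, 90.2]
force: [-4.1, 3.5, -1.4]
width: 0.0232
```

```bash
python3 st.py
```

```text
t 17.55 bulge r 64.23 th 254.4 hollow r 30.04 ph -6.8 F [-4.09  3.47 -1.43] z 0.1032 [ 1.7999e+02 -1.3000e-01  9.0170e+01]
```

drive_tool --rows '[{"tx":-7e-05,"ty":-0.0009,"tz":0,"wx":-0.03,"wy":0,"wz":0},{"tx":-0.0001,"ty":-0.0009,"tz":0,"wx":-0.03,"wy":0,"wz":0},{"tx":-0.00013,"ty":-0.0009,"tz":0,"wx":-0.03,"wy":0,"wz":0},{"tx":-0.00016,"ty":-0.0009,"tz":0,"wx":-0.03,"wy":0,"wz":0},{"tx":-0.0002,"ty":-0.0009,"tz":0,"wx":-0.03,"wy":0,"wz":0}]'

```text
time: 18.05
position: [0.496, -0.0478, 0.1032]
ee_rot: [179.9, -0.2, 90.1]
force: [-3.5, 2.9, -1.6]
width: 0.0229
```

```bash
python3 st.py
```

```text
t 18.05 bulge r 67.33 th 254.7 hollow r 30.07 ph -12.8 F [-3.49  2.87 -1.64] z 0.1032 [179.95  -0.2   90.13]
```

drive_tool --rows '[{"tx":-0.00015,"ty":-0.001,"tz":0,"wx":-0.04,"wy":0,"wz":0},{"tx":-0.00018,"ty":-0.001,"tz":0,"wx":-0.04,"wy":0,"wz":0},{"tx":-0.00022,"ty":-0.00098,"tz":0,"wx":-0.04,"wy":0,"wz":0},{"tx":-0.00025,"ty":-0.00097,"tz":0,"wx":-0.04,"wy":0,"wz":0},{"tx":-0.00028,"ty":-0.00096,"tz":0,"wx":-0.04,"wy":0,"wz":0}]'

```text
time: 18.55
position: [0.4953, -0.0509, 0.1032]
ee_rot: [179.9, -0.3, 90.1]
force: [-3.2, 4.0, -2.0]
width: 0.0234
```

```bash
python3 st.py
```

```text
t 18.55 bulge r 70.47 th 254.7 hollow r 30.15 ph -18.7 F [-3.23  3.97 -1.97] z 0.1032 [179.88  -0.27  90.08]
```

drive_tool --rows '[{"tx":-0.00026,"ty":-0.00096,"tz":0,"wx":-0.05,"wy":0,"wz":0},{"tx":-0.00029,"ty":-0.00095,"tz":0,"wx":-0.05,"wy":0,"wz":0},{"tx":-0.00032,"ty":-0.00094,"tz":0,"wx":-0.05,"wy":0,"wz":0},{"tx":-0.00034,"ty":-0.00093,"tz":0,"wx":-0.05,"wy":0,"wz":0},{"tx":-0.00037,"ty":-0.00092,"tz":0,"wx":-0.05,"wy":0,"wz":0}]'

```text
time: 19.05
position: [0.4942, -0.0535, 0.1032]
ee_rot: [179.8, -0.3, 90.0]
force: [-2.8, 3.7, -0.7]
width: 0.0231
```

```bash
python3 st.py
```

```text
t 19.05 bulge r 73.27 th 254.5 hollow r 30.14 ph -24.1 F [-2.76  3.68 -0.72] z 0.1032 [179.77  -0.32  90.02]
```

drive_tool --rows '[{"tx":-0.00036,"ty":-0.00094,"tz":0,"wx":-0.06,"wy":0,"wz":0},{"tx":-0.00038,"ty":-0.00093,"tz":0,"wx":-0.06,"wy":0,"wz":0},{"tx":-0.0004,"ty":-0.00092,"tz":0,"wx":-0.06,"wy":0,"wz":0},{"tx":-0.00041,"ty":-0.00091,"tz":0,"wx":-0.06,"wy":0,"wz":0},{"tx":-0.00043,"ty":-0.0009,"tz":0,"wx":-0.06,"wy":0,"wz":0}]'

```text
time: 19.55
position: [0.4931, -0.0557, 0.1033]
ee_rot: [179.6, -0.3, 90.0]
force: [-3.2, 4.6, -2.0]
width: 0.0236
```

```bash
python3 st.py
```

```text
t 19.55 bulge r 75.7 th 254.1 hollow r 30.1 ph -28.8 F [-3.23  4.56 -2.03] z 0.1033 [179.61  -0.34  89.95]
```

drive_tool --rows '[{"tx":-0.00044,"ty":-0.0009,"tz":0,"wx":-0.07,"wy":0.03,"wz":0},{"tx":-0.00046,"ty":-0.00089,"tz":0,"wx":-0.07,"wy":0.03,"wz":0},{"tx":-0.00047,"ty":-0.00088,"tz":0,"wx":-0.07,"wy":0.03,"wz":0},{"tx":-0.00048,"ty":-0.00088,"tz":0,"wx":-0.07,"wy":0.03,"wz":0}]'

```text
time: 19.95
position: [0.4921, -0.0573, 0.1034]
ee_rot: [179.6, -0.3, 89.9]
force: [-2.2, 4.6, -2.6]
width: 0.0233
```

```bash
python3 st.py
python3 - <<'E'
from h import *
p,d=read_camera('scene'); cv2.imwrite('pics/scene3.png',p[:,:,::-1])
cv2.imwrite('pics/c3.png',cv2.resize(p[120:245,210:335,::-1],(600,600),interpolation=cv2.INTER_CUBIC))
E
python3 st.py
```

```text
t 19.95 bulge r 77.52 th 253.8 hollow r 30.13 ph -32.4 F [-2.24  4.64 -2.58] z 0.1034 [179.56  -0.32  89.89]
t 20.0 bulge r 77.57 th 253.8 hollow r 30.12 ph -32.5 F [-2.91  4.96 -0.97] z 0.1034 [179.56  -0.32  89.89]
```

View pics/c3.png

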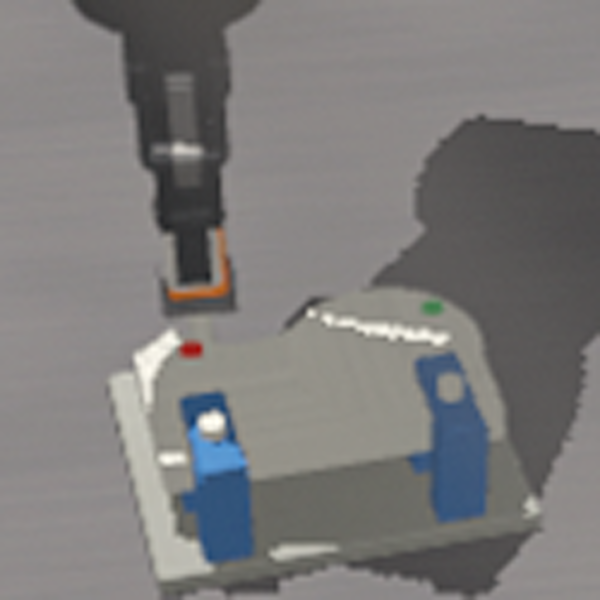

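The picture shows the pin at zoomed (198,328), against the edge beside the red dab at (190,348). I'll go about 1 mm further for margin, then back off along the edge normal.

drive_tool --rows '[{"tx":-0.00048,"ty":-0.0009,"tz":0,"wx":-0.05,"wy":0.03,"wz":0},{"tx":-0.00049,"ty":-0.00088,"tz":0,"wx":-0.05,"wy":0.03,"wz":0}]'

```text
time: 20.2
position: [0.4917, -0.0581, 0.1035]
ee_rot: [179.5, -0.4, 89.9]
force: [-2.8, 5.2, -2.0]
width: 0.0237
```

```bash
python3 st.py
```

```text
t 20.2 bulge r 78.35 th 253.6 hollow r 30.13 ph -34.0 F [-2.76  5.19 -2.02] z 0.1035 [179.53  -0.36  89.86]
```

drive_tool --rows '[{"tx":-0.002,"ty":0.001,"tz":0,"wx":-0.1,"wy":0.1,"wz":0},{"tx":-0.006,"ty":0.004,"tz":0,"wx":-0.1,"wy":0.1,"wz":0},{"tx":-0.008,"ty":0.005,"tz":0,"wx":-0.1,"wy":0.1,"wz":0},{"tx":-0.003,"ty":0.001,"tz":0.015,"wx":0,"wy":0,"wz":0},{"tx":0,"ty":0,"tz":0.03,"wx":0,"wy":0,"wz":0}]'

```text
time: 20.7
position: [0.4729, -0.0468, 0.1482]
ee_rot: [179.6, 0.1, 89.8]
force: [0.5, 0.3, -1.8]
width: 0.0232
```

drive_tool --rows '[{"tx":0.004,"ty":-0.04,"tz":0.02,"wx":0,"wy":0.2,"wz":0},{"tx":0.006,"ty":-0.045,"tz":0.01,"wx":0,"wy":0.1,"wz":0},{"tx":0.006,"ty":-0.045,"tz":0,"wx":0,"wy":0,"wz":0},{"tx":0.006,"ty":-0.045,"tz":0,"wx":0,"wy":0,"wz":0},{"tx":0.004,"ty":-0.025,"tz":0,"wx":0,"wy":0,"wz":0}]'

```text
time: 21.2
position: [0.499, -0.2501, 0.1855]
ee_rot: [179.2, 0.5, 90.2]
force: [1.1, 0.5, -1.4]
width: 0.0231
```

drive_tool --rows '[{"tx":0,"ty":0,"tz":0,"wx":0,"wy":0,"wz":0},{"tx":0,"ty":0,"tz":0,"wx":0,"wy":0,"wz":0},{"tx":0,"ty":0,"tz":0,"wx":0,"wy":0,"wz":0}]'

```text
time: 21.5
position: [0.4986, -0.2521, 0.1854]
ee_rot: [179.1, 0.6, 90.0]
force: [0.2, -0.2, -1.2]
width: 0.0235
```

```bash
python3 st.py
python3 - <<'E'
from h import *
p,d=read_camera('scene'); cv2.imwrite('pics/scene4.png',p[:,:,::-1])
cv2.imwrite('pics/c4.png',cv2.resize(p[110:240,80:210,::-1],(600,600),interpolation=cv2.INTER_CUBIC))
s=sense(); print(s['position'].round(4))
P=s['position']
print('pin end pred px',proj('scene',[P[0],P[1],P[2]-.075]),'collar',proj('scene',[P[0],P[1],P[2]-.035]), 'hole',proj('scene',[.502,-.272,.05]))
E
```

```text
t 21.5 bulge r 269.64 th 266.8 hollow r 213.32 ph -81.4 F [ 0.23 -0.24 -1.17] z 0.1854 [179.12   0.64  90.03]
[ 0.4986 -0.2518  0.1854]
pin end pred px [[143.78219403 174.73287645]] collar [[139.42794329 157.31801924]] hole [[139.17526103 201.3165057 ]]
```

View pics/c4.png

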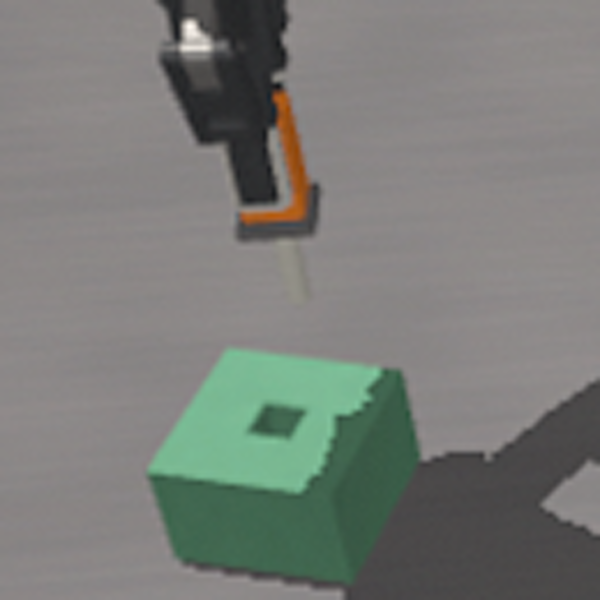

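Run:
```python
from h import *
for u,v,z,n in [(145.65,174.6,.1104,'pin end'),(80+277/4.615,110+421/4.615,.05,'hole')]: print(n,onplane('scene',[u,v],z)[0].round(4))
# refine hole: dark pixels within top face
a=cv2.imread('pics/scene4.png'); h=cv2.cvtColor(a,cv2.COLOR_BGR2HSV)
print(h[195:207,132:148,2])
print(h[165:178,138:150,2]); print(h[165:178,138:150,1])
```

```text
pin end [ 0.4987 -0.2484  0.1104]
hole [ 0.5019 -0.2704  0.05  ]
[[184 184 184 184 184 184 185 186 185 186 187 186 187 187 187 187]
 [184 184 183 184 183 179 179 181 182 185 186 187 188 188 187 187]
 [185 185 185 187 176 152 147 154 158 166 172 179 181 183 184 185]
 [187 188 189 187 156 107  93 108 115 114 125 138 143 153 170 182]
 [187 189 189 171 126  93  96 101 102 101 101 101  99 107 158 182]
 [187 188 183 145  98  86  95 103 104 104 104 103 101 143 178 186]
 [188 186 164 115  86  85  95 102 104 106 104 101 121 169 186 186]
 [186 173 127  88  87  86  92 102 104 105 104 106 156 183 186 184]
 [183 160 128 113 101  93  89  96 101 101 100 128 175 187 185 185]
 [184 176 175 168 154 147 140 139 135 130 120 159 183 185 184 184]
 [186 187 188 189 189 189 189 190 181 176 165 177 185 185 184 184]
 [186 185 186 187 187 186 185 186 184 183 184 184 184 184 184 184]]
[[141 138 142 146 146 142 135 132 136 139 139 139]
 [141 140 142 145 145 143 138 132 137 142 141 141]
 [141 140 141 144 146 144 138 131 136 140 141 141]
 [140 140 142 145 147 145 140 129 137 141 141 141]
 [142 141 139 142 145 145 
[... 241 characters left out ...]
1 141 142 145 145 142 135 135 140 141]
 [143 143 143 143 142 143 143 141 138 140 141 141]
 [140 141 141 140 141 140 138 138 140 141 141 141]
 [141 142 142 141 141 141 141 141 141 141 142 141]]
[[11 13 18 19 21 18 19 14  6  6  7  7]
 [ 9  9 18 21 19 20 20 17 11  9  9  9]
 [ 9  9 16 19 19 19 18 16  9  7  9 11]
 [ 9  9 13 19 19 18 18 18 11  7  9  9]
 [ 9  9  9 16 19 18 20 19 11  7  5  7]
 [ 9  7  9 14 19 19 20 19 17 11  9  9]
 [ 9  9  9 16 19 19 20 19 15 11  9  9]
 [ 7  9  9 12 18 19 18 19 16 11  9  9]
 [ 9  9  9 11 16 18 18 20 19 13  9  7]
 [ 5  9  9 11 16 19 21 20 19 13  9 11]
 [ 7  9  9  7 13 16 16 16 13  9  9  9]
 [ 5  5  7  5  7  7 11 11  9  9  9 11]
 [ 7  7  9  7  5  7  7  7  9 11 11 11]]
```

drive_tool --rows '[{"tx":0.001,"ty":-0.006,"tz":-0.01,"wx":0.3,"wy":0.4,"wz":0},{"tx":0.001,"ty":-0.006,"tz":-0.01,"wx":0.2,"wy":0.3,"wz":0},{"tx":0.001,"ty":-0.005,"tz":-0.01,"wx":0.1,"wy":0.2,"wz":0},{"tx":0,"ty":0,"tz":0,"wx":0,"wy":0,"wz":0},{"tx":0,"ty":0,"tz":0,"wx":0,"wy":0,"wz":0}]'

```text
time: 22.05
position: [0.5019, -0.2677, 0.1521]
ee_rot: [-179.8, -0.1, 90.2]
force: [0.4, -0.6, -1.1]
width: 0.0234
```

drive_tool --rows '[{"tx":0.0004,"ty":-0.003,"tz":-0.006,"wx":0,"wy":-0.1,"wz":0},{"tx":0,"ty":-0.0015,"tz":-0.006,"wx":0,"wy":0,"wz":0},{"tx":0,"ty":0,"tz":0,"wx":0,"wy":0,"wz":0},{"tx":0,"ty":0,"tz":0,"wx":0,"wy":0,"wz":0}]'

```text
time: 22.45
position: [0.5024, -0.2726, 0.1392]
ee_rot: [-180.0, -0.1, 90.2]
force: [-0.8, 0.4, -0.9]
width: 0.0231
```

```bash
python3 st.py
python3 - <<'E'
from h import *
p,d=read_camera('scene'); cv2.imwrite('pics/scene5.png',p[:,:,::-1])
cv2.imwrite('pics/c5.png',cv2.resize(p[130:230,90:190,::-1],(600,600),interpolation=cv2.INTER_CUBIC))
s=sense(); print(s['position'].round(4))
P=s['position']
print('pin end pred px',proj('scene',[P[0],P[1],P[2]-.075]),'hole',proj('scene',[.502,-.272,.05]))
E
```

```text
t 22.45 bulge r 289.88 th 267.7 hollow r 234.08 ph -81.2 F [-0.79  0.37 -0.89] z 0.1392 [-1.7996e+02 -8.0000e-02  9.0240e+01]
[ 0.5023 -0.2725  0.1392]
pin end pred px [[137.38034786 195.8617103 ]] hole [[139.17526103 201.3165057 ]]
```

View pics/c5.png

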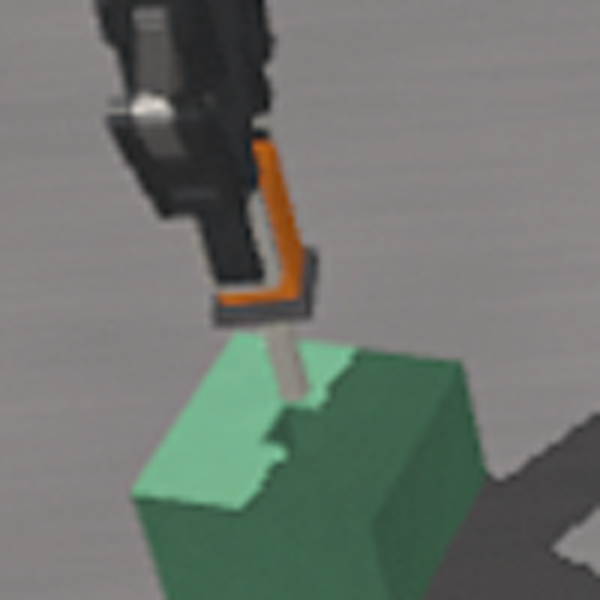

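drive_tool --rows '[{"tx":0,"ty":-0.001,"tz":-0.008,"wx":0,"wy":0,"wz":0},{"tx":0,"ty":0,"tz":-0.01,"wx":0,"wy":0,"wz":0},{"tx":0,"ty":0,"tz":-0.005,"wx":0,"wy":0,"wz":0},{"tx":0,"ty":0,"tz":0,"wx":0,"wy":0,"wz":0}]'

```text
time: 22.9
position: [0.5023, -0.2734, 0.1143]
ee_rot: [-180.0, -0.1, 90.2]
force: [-0.2, -0.4, -1.2]
width: 0.0233
```

drive_tool --rows '[{"tx":0,"ty":0,"tz":-0.01,"wx":0,"wy":0,"wz":0},{"tx":0,"ty":0,"tz":-0.01,"wx":0,"wy":0,"wz":0},{"tx":0,"ty":0,"tz":-0.003,"wx":0,"wy":0,"wz":0},{"tx":0,"ty":0,"tz":0,"wx":0,"wy":0,"wz":0}]'

```text
time: 23.3
position: [0.5022, -0.2733, 0.0889]
ee_rot: [-179.9, -0.1, 90.2]
force: [-0.0, -0.8, -2.6]
width: 0.0235
```

drive_tool --rows '[{"tx":0,"ty":0,"tz":-0.001,"wx":0,"wy":0,"wz":0},{"tx":0,"ty":0,"tz":-0.001,"wx":0,"wy":0,"wz":0}]'

```text
time: 23.5
position: [0.5023, -0.2734, 0.087]
ee_rot: [-180.0, -0.1, 90.3]
force: [-0.6, 1.2, -1.8]
width: 0.0234
```

drive_tool --rows '[{"tx":0,"ty":0,"tz":-0.0008,"wx":0,"wy":0,"wz":0},{"tx":0,"ty":0,"tz":-0.0008,"wx":0,"wy":0,"wz":0}]'

```text
time: 23.7
position: [0.5025, -0.2735, 0.0857]
ee_rot: [180.0, -0.0, 90.3]
force: [0.2, -0.5, -1.5]
width: 0.0226
```

drive_tool --rows '[{"tx":0,"ty":0,"tz":-0.0006,"wx":0,"wy":0,"wz":0},{"tx":0,"ty":0,"tz":-0.0006,"wx":0,"wy":0,"wz":0}]'

```text
time: 23.9
position: [0.5025, -0.2735, 0.0851]
ee_rot: [180.0, -0.0, 90.3]
force: [-3.0, 2.8, 7.2]
width: 0.0232
```

drive_tool --rows '[{"tx":0,"ty":0,"tz":-0.0006,"wx":0,"wy":0,"wz":0},{"tx":0,"ty":0,"tz":-0.0006,"wx":0,"wy":0,"wz":0}]'

```text
time: 24.1
position: [0.5025, -0.2735, 0.0851]
ee_rot: [179.9, 0.0, 90.3]
force: [-1.9, 1.3, 5.0]
width: 0.0236
```

The collar touched at z = 0.0851, the same height as at the grasp, so it is seated. Releasing now.

drive_tool --rows '[{"tx":0,"ty":0,"tz":0,"wx":0,"wy":0,"wz":0},{"tx":0,"ty":0,"tz":0,"wx":0,"wy":0,"wz":0},{"tx":0,"ty":0,"tz":0,"wx":0,"wy":0,"wz":0},{"tx":0,"ty":0,"tz":0,"wx":0,"wy":0,"wz":0},{"tx":0,"ty":0,"tz":0,"wx":0,"wy":0,"wz":0}]' --hand 0.0854

```text
time: 24.6
position: [0.5029, -0.2739, 0.0851]
ee_rot: [179.9, 0.1, 90.3]
force: [-0.2, 0.5, 0.0]
width: 0.0854
```

drive_tool --rows '[{"tx":0,"ty":0,"tz":0.01,"wx":0,"wy":0,"wz":0},{"tx":0,"ty":0,"tz":0.02,"wx":0,"wy":0,"wz":0},{"tx":0,"ty":0,"tz":0.03,"wx":0,"wy":0,"wz":0},{"tx":0,"ty":0,"tz":0.04,"wx":0,"wy":0,"wz":0},{"tx":0,"ty":0,"tz":0.03,"wx":0,"wy":0,"wz":0}]'

```text
time: 25.1
position: [0.5011, -0.2724, 0.218]
ee_rot: [-179.8, -0.2, 90.3]
force: [0.6, -0.3, -0.4]
width: 0.0854
```

drive_tool --rows '[{"tx":-0.03,"ty":0.03,"tz":0.01,"wx":0,"wy":0,"wz":0},{"tx":-0.03,"ty":0.03,"tz":0.01,"wx":0,"wy":0,"wz":0},{"tx":-0.03,"ty":0.03,"tz":0,"wx":0,"wy":0,"wz":0},{"tx":-0.02,"ty":0.03,"tz":0,"wx":0,"wy":0,"wz":0},{"tx":0,"ty":0,"tz":0,"wx":0,"wy":0,"wz":0}]'

```text
time: 25.6
position: [0.388, -0.1497, 0.2467]
ee_rot: [179.6, 0.3, 90.2]
force: [0.2, -0.1, 0.1]
width: 0.0855
```

Run:
```python
from h import *
P={}
for n in ('scene','top'):
    p,d=read_camera(n); P[n]=p; cv2.imwrite(f'pics/{n}6.png',p[:,:,::-1])
a=cv2.resize(P['scene'][140:240,90:190,::-1],(400,400),interpolation=cv2.INTER_CUBIC); b=cv2.resize(P['top'][200:300,350:450,::-1],(400,400),interpolation=cv2.INTER_CUBIC)
cv2.imwrite('pics/c6.png',np.hstack([a,b])); print(sense()['position'],sense()['force'])
```

```text
[ 0.39012956 -0.15242827  0.24658747] [ 0.59317379 -0.04787559  0.26955525]
```

View pics/c6.png

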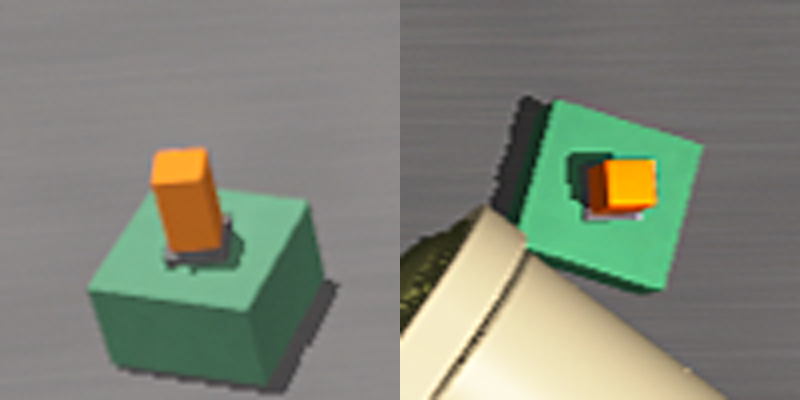

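View pics/scene6.png

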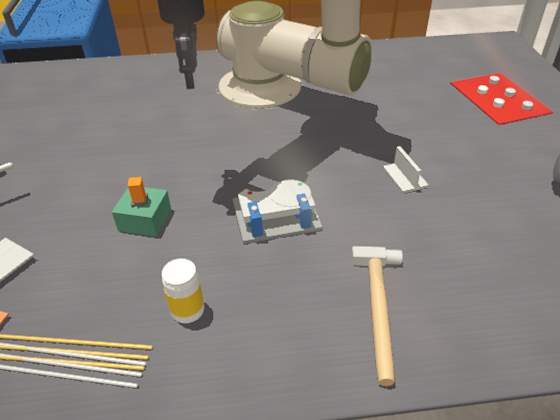

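The stylus is upright and seated: its grip top is at about scene (137,184), as it was before. The coupon, hammer and tin haven't moved, and the gripper is clear of everything. Handing in.

```bash
python3 -c "
from bench import *
print(sense()['qd'].round(2)); print(sign_off())"
```

```text
[-0.78  2.48 -1.77 -0.09 -0.34 -0.05]
the job is handed in; nothing more can be done
None
```

I took the stylus from its stand, traced the bracket's edge from just before the green dab to about 1–2 mm past the red dab, and put it back. The job was handed in at about 26 s of the 72 s allowed.

- **Force on the edge:** at every reading during the trace the pin was touching the edge. It pressed with about 3.6–5.5 N square to the edge, and the largest sideways total including friction was about 6 N. The readings come every 0.2–0.5 s, so contact between them was not measured. The tool stayed within about 0.6° of upright.
- **Edge position:** the path fitted from the camera agreed with the touched edge to within about 1 mm. The second camera put the dabs about 3 mm nearer the robot along x; the touch agreed with the first camera.
- **Past the red dab:** the 1–2 mm figure is from arm position and dab positions. The last picture fits it, but at about 2 mm per pixel cannot confirm it.
- **Stylus back in its stand:** the collar touched down at the same height it was picked up from (0.0851 m). The final pictures show the stylus upright and seated.
- **Other things:** the coupon, hammer and tin look unmoved in the final scene picture. The gripper was open and clear of everything, and the arm was still settling slightly (up to about 2.5 °/s) when I handed in.

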